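# Sort nut tins by weight on the electronics bench

### The job

Two red-lidded metal tins on the bench look alike, but each may be full of brass nuts (some 400 to 500 g) or empty (under 100 g), so lift each one to feel its weight. Stand every full tin in the green tray and every empty tin in the yellow tray, upright on the tray's floor, setting it down without dropping it; both may belong in the same tray.

Things in the scene. Friction and masses are not known exactly. Their poses are not given: they have to be found in the camera images.
- tin_a_mid (a point): One of two sealed tins that look alike: round, bare aluminium, 50 mm across, 65 mm tall; its top 15 mm is a fixed flat red lid. Stands upright on the bench. Empty it weighs 75 to 95 g (about 0.8 N), full of brass nuts 385 to 515 g (3.8 to 5.1 N); one, both or neither may be full. Point: its centre, 32.5 mm above its underside; z is its upright axis.
- tin_b_mid (a point): One of two sealed tins that look alike: round, bare aluminium, 50 mm across, 65 mm tall; its top 15 mm is a fixed flat red lid. Stands upright on the bench. Empty it weighs 75 to 95 g (about 0.8 N), full of brass nuts 385 to 515 g (3.8 to 5.1 N); one, both or neither may be full. Point: its centre, 32.5 mm above its underside; z is its upright axis.
- tray_full_in (a point): Green plastic tray for full tins, open on top, fixed to the bench left or right of the tins, turned up to 12 degrees: outside 200 mm along x, 120 mm along y, walls 4 mm thick, 18 mm high. Holds two tins side by side along its x (say 45 mm either side of its middle). Point: middle of its inner floor, 4 mm above the bench; z up.
- tray_empty_in (a point): Yellow plastic tray for empty tins, open on top, fixed to the bench left or right of the tins, turned up to 12 degrees: outside 200 mm along x, 120 mm along y, walls 4 mm thick, 18 mm high. Holds two tins side by side along its x (say 45 mm either side of its middle). Point: middle of its inner floor, 4 mm above the bench; z up.
Mind the look-alikes: they are no part of the job. Leave any blue or pink look-alike of the part that bears tin_a_mid alone. What is shaped like the part that bears tin_b_mid but pink is not meant.

How it is judged:
By the outcome, as a careful person would: the job done as asked, in the order asked, and still so for the second after the job is handed in, with the robot touching nothing.
It also fails if it takes over 58 s, if anything falls off the work surface, if the arm or the gripper's body presses on something with over 40 N, if the wrist force passes 120 N, or if a joint passes its speed limit or range.

### The arm

A 6-joint arm with a two-finger parallel gripper is mounted at the origin on the work surface. World frame = base frame: x ahead of the robot, y to its left, z up, the work surface at z = 0. Lengths are in m, angles in degrees, forces in N, time in s.
With the tool pointing down it reaches from about 0.375 to 0.925 m from the base axis. Payload 5.7 kg.
Tool frame: the origin (TCP) lies at the very end of the fingers, on their centre line; the grasp point (between the pads) lies 19 mm behind it; z points along the fingers, y is the direction in which the jaws open and shut (so a half turn about z gives the same grasp; the last joint's range is limited). The gripper opens to 88 mm and grips with 3 to 60 N. Pads are 20 mm wide; open, the fingers measure 115 mm over their backs; the gripper's body (75 mm by 178 mm) begins 61 mm behind the grasp point.
Start: joints at [-79.532, 20.558, 86.54, -0, 72.909, -6.595], TCP at [0.176, -0.574, 0.223] pointing down, gripper open.
Joint ranges: [-170.27, 170.27], [-57.76, 135], [12.27, 136.19], [-55.21, 235.2], [11.17, 155.16], [-170.74, 170.74]. Speed limits (degrees/s): [136.94, 136.94, 180, 180, 180, 180].

### API

Orientations are given as a 3x3 rotation matrix whose columns are the frame's x, y, z axes.
In Python, from bench import r gives the robot as it stands.
- The arm moves only by the shell command python3 -m pendant 'ROWS' [FORCE]. ROWS is JSON, a list of rows, each an object of numbers: "wx", "wy", "wz": the turn, a rotation vector about the tool's x, y, z in rad; "dx", "dy", "dz": the shift along the tool's x, y, z in m; "hand": the opening, from 0 (shut) to 1 (fully open). A call has 1 to 5 rows; each row shifts and turns the commanded pose from where the row before left it, along the tool's axes as they then stand; what a row does not reach is not made up. A row lasts 1/8 s, in which the tool goes at most 62.5 mm and 10.7 degrees, less where a joint would pass 70% of its speed; a pose out of reach is approached as far as the arm can. A call with a gripper value outside its range is refused whole. The fingers move at their own pace and stop on an object; FORCE is the grip in N (left out, the last holds). Time passes only in rows, so rows that do not move let the fingers close. It gives the time, the measured TCP pose, the force and the opening at its end, in the units of the state.
- r.state(): the state, without advancing time (a new reading comes with each control period).
- r.read_camera(name): name is "scene" or "top" or "wrist"; returns a dict with "img" (420x560x3 uint8, red, green, blue), "depth" (420x560 float32, m along the optical axis (not along the pixel's ray), 0 where there is no reading), "fx", "fy", "cx", "cy" (pixels), "extrinsics" (4x4, takes a point from world to camera coordinates). Camera axes: x right, y down, z forward; pixel columns grow to the right and rows downward; lengths in m; the calibration is good to about 2 mm. The wrist camera is an equidistant fisheye: a pixel r from the principal point sees the ray r / f radians off the axis. A picture is of the moment at which its call begins.
- r.finish_job(): hands the job in, once; it reports no verdict.
Trained networks look in a picture, given as the dict that the camera call returned (one of the last four; its "shot" number tells which), for a name from the list of things; names that differ only in an ending like _2 or _b are one class to them, and where a whole thing is asked for, a point or a joint stands for the part that bears it (a point fixed in the world has none). Each returns a list of dicts, best first, with "confidence" (0 to 1); they miss things now and then, are a little off and sometimes report something else, mostly with a low value. They report only what shows in the picture. A call takes as long as a camera call. They do not tell look-alikes from the thing itself.
- r.cut_out(name, picture): "mask" (420x560 bool, what is visible of it) and "bbox" ([left, top, right, bottom] in pixels, round what is visible of it).
The state is a dict: "time_s": time; "joint_positions": joint angles; "joint_velocities": joint speeds; "joint_torque": joint torques, N m; "tool_pos": TCP position; "ee_rot": TCP orientation; "ft_force": force on the tool from outside, world axes, zero at the start; "ft_torque": the same for the moment, N m; "width": finger opening in m.
Only numpy, scipy, OpenCV 4.12 (cv2) and the standard library are available. Lean on these libraries where they do the work, as an engineer would, in place of code of your own. Each camera call takes 0.05 s, during which the arm holds its last target.

## Working session

There is one attempt and no reset: what is moved stays moved. The work goes in short steps, Python scripts to look and compute and a shell command to move; the robot and the scene stay as the last step left them, time stands still between calls to the robot, and variables do not carry over. Pictures are saved under pics/ and viewed, and the job is handed in when it is done.

```bash
mkdir -p pics; ls
python3 - <<'E'
from bench import r
import cv2,numpy as np
s=r.state();print(s)
for n in ("top","scene"):
    p=r.read_camera(n);cv2.imwrite(f"pics/{n}0.png",p["img"][:,:,::-1])
    np.savez(f"{n}0.npz",**{k:v for k,v in p.items()})
    for t in ("tin_a_mid","tray_full_in","tray_empty_in"):
        try:
            for d in r.cut_out(t,p): print(n,t,d["confidence"],d["bbox"],d["mask"].sum())
        except Exception as e: print(n,t,e)
E
```

```text
pics
{'time_s': 0.0, 'joint_positions': array([-7.95319105e+01,  2.05970996e+01,  8.65975040e+01,  7.53622197e-04,
        7.29087074e+01, -6.59451608e+00]), 'joint_velocities': array([ 0.0001422 , -0.08068406, -0.03378143, -0.07439681, -0.01468832,
        0.0316637 ]), 'joint_torque': array([-4.94761807e-04, -5.15390289e+01, -2.70725584e+01,  6.74159545e-02,
        3.51848023e-02, -1.45003569e-04]), 'tool_pos': array([ 0.17592517, -0.57291833,  0.22182813]), 'ee_rot': array([[ 9.55985890e-01,  2.93412471e-01, -3.15241200e-04],
       [ 2.93412558e-01, -9.55984267e-01,  1.77538929e-03],
       [ 2.19555732e-04, -1.78974284e-03, -9.99998374e-01]]), 'ft_force': array([ 0.12441871, -1.06122936, -0.43580168]), 'ft_torque': array([ 0.03833603, -0.0116688 , -0.00660042]), 'width': 0.08803247241254684}
top tin_a_mid 0.86 [229.5, 162.6, 255.6, 199.1] 755
top tin_a_mid 0.81 [269.1, 124.0, 295.4, 160.3] 790
top tin_a_mid 0.58 [313.1, 103.2, 345.8, 136.8] 764
top tray_full_in 0.73 [117.5, 138.8, 193.1, 245.0] 6673
top tray_empty_in 0.89 [356.1, 131.8, 425.3, 233.8] 6581
scene tin_a_mid 0.96 [307.7, 231.3, 332.6, 271.3] 970
scene tin_a_mid 0.94 [306.2, 195.6, 326.5, 232.3] 763
scene tin_a_mid 0.85 [289.1, 266.5, 316.0, 316.6] 1165
scene tray_full_in 0.78 [311.6, 158.0, 408.0, 222.3] 3220
scene tray_empty_in 0.71 [150.6, 253.7, 273.4, 368.0] 7188
```

View pics/top0.png

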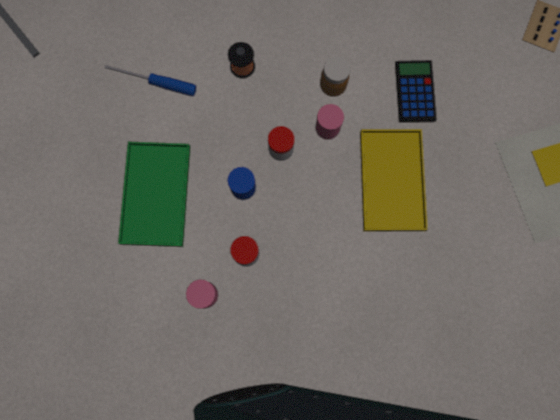

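View pics/scene0.png

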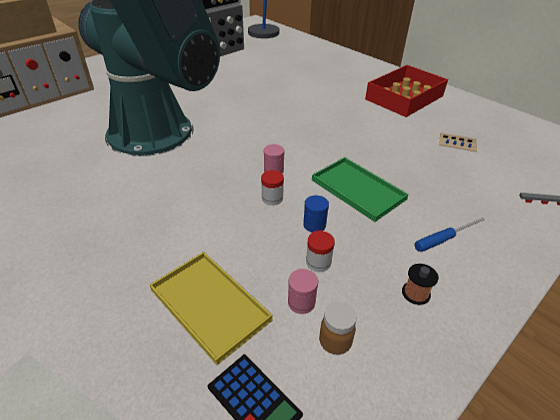

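```bash
cat > h.py <<'E'
import numpy as np
def load(n): return dict(np.load(n))
def pts(p,mask):
    v,u=np.nonzero(mask&(p["depth"]>0)); d=p["depth"][v,u]
    c=np.stack([(u-p["cx"])/p["fx"]*d,(v-p["cy"])/p["fy"]*d,d],1)
    E=np.array(p["extrinsics"]); return (c-E[:3,3])@E[:3,:3],p["img"][v,u]
E
python3 - <<'E'
from h import *; import cv2
p=load("top0.npz"); hsv=cv2.cvtColor(p["img"],cv2.COLOR_RGB2HSV)
print(np.array(p["extrinsics"]).round(3).tolist())
for n,box in dict(t1=(226,158,259,202),t2=(266,120,299,164),t3=(309,99,349,140)).items():
    m=np.zeros(p["depth"].shape,bool);m[box[1]:box[3],box[0]:box[2]]=1
    P,c=pts(p,m); k=(P[:,2]>.055)&(P[:,2]<.08)
    Q=P[k]; import cv2
    (cx,cy),rad=cv2.minEnclosingCircle(Q[:,:2].astype(np.float32))
    print(n,len(Q),Q.mean(0).round(4),(cx,cy,rad),np.median(Q[:,2]),np.median(c[k],0), P[:,2].max())
H=hsv[...,0];S=hsv[...,1]
for n,lo,hi,x0,x1 in (("green",40,90,100,210),("yellow",18,38,340,440)):
    m=(H>lo)&(H<hi)&(S>80); m[:,:x0]=0;m[:,x1:]=0
    P,c=pts(p,m); P=P[(P[:,2]>-.01)&(P[:,2]<.03)]; 
    rect=cv2.minAreaRect(P[:,:2].astype(np.float32)); print(n,len(P),rect,np.percentile(P[:,2],[5,50,95]))
E
python3 - <<'E'
import cv2
i=cv2.imread("pics/top0.png");cv2.imwrite("pics/crop0.png",cv2.resize(i[90:260,210:360],None,fx=4,fy=3.5,interpolation=cv2.INTER_CUBIC))
E
```

```text
[[0.007, -1.0, 0.008, -0.011], [-0.981, -0.009, -0.196, 0.537], [0.196, -0.006, -0.981, 0.935], [0.0, 0.0, 0.0, 1.0]]
t1 600 [0.578  0.0682 0.0629] (0.5788612961769104, 0.0686255618929863, 0.025784146040678024) 0.06299429662046233 [ 24.  50. 105.] 0.06782400579078653
t2 584 [ 0.6571 -0.0039  0.0629] (0.6587168574333191, -0.004191383253782988, 0.02611437998712063) 0.0629712575037196 [115.  22.  20.] 0.0693764920215617
t3 571 [ 0.7012 -0.0958  0.0628] (0.7021939158439636, -0.09702497720718384, 0.026167552918195724) 0.06289098947230434 [130.  73.  91.] 0.06900417962506078
green 6456 ((0.5638366341590881, 0.2364804446697235), (0.12055056542158127, 0.19992363452911377), 88.45335388183594) [-0.00093027  0.00245454  0.0157256 ]
yellow 6431 ((0.6562070250511169, -0.223988339304924), (0.13181796669960022, 0.3281189203262329), 86.79975128173828) [-0.00051976  0.00279312  0.01618007]
```

View pics/crop0.png

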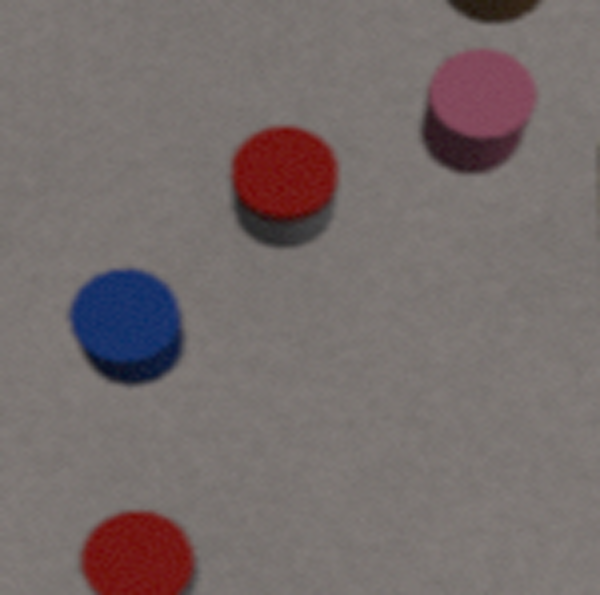

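The top picture shows five tin-shaped things. Candidates are red lid (281,139) and red lid (245,250); the look-alikes are blue (241,182), pink (330,119) and pink (201,294). I choose the two red-lidded ones, which have bare metal sides in the scene view. The green tray is at (155,194) and the yellow tray at (393,180).

Run:
```python
from h import *; import cv2
p=load("top0.npz"); hsv=cv2.cvtColor(p["img"],cv2.COLOR_RGB2HSV)
H=hsv[...,0].astype(int);S=hsv[...,1]
for n,box in dict(T1=(266,120,299,164),T2=(226,230,266,272),blue=(226,158,259,202),pinkN=(180,275,222,312),pinkF=(309,99,349,140)).items():
    m=np.zeros(p["depth"].shape,bool);m[box[1]:box[3],box[0]:box[2]]=1
    P,c=pts(p,m); k=(P[:,2]>.058)&(P[:,2]<.08); Q=P[k]
    print(n,len(Q),((Q.max(0)+Q.min(0))/2).round(4),np.ptp(Q,0).round(4),np.median(Q[:,2]).round(4),np.median(c[k],0))
for n,lo,hi,x0,x1,y0,y1 in (("green",40,90,100,210,130,260),("yellow",18,38,345,440,126,240)):
    m=(H>lo)&(H<hi)&(S>80); m[:,:x0]=0;m[:,x1:]=0;m[:y0]=0;m[y1:]=0
    m=cv2.morphologyEx(m.astype(np.uint8),cv2.MORPH_OPEN,np.ones((3,3)))>0
    P,c=pts(p,m); P=P[(P[:,2]>-.01)&(P[:,2]<.03)]
    rect=cv2.minAreaRect(P[:,:2].astype(np.float32)); print(n,len(P),rect,cv2.boxPoints(rect).round(3).tolist())
```

```text
T1 570 [ 0.6582 -0.0039  0.0637] [0.0506 0.0484 0.0113] 0.063 [115.  22.  20.]
T2 631 [0.4508 0.0603 0.0629] [0.0501 0.0502 0.0095] 0.0631 [115.  23.  20.]
blue 589 [0.5785 0.0676 0.0629] [0.0498 0.0493 0.0098] 0.063 [ 24.  50. 105.]
pinkN 666 [0.3735 0.1349 0.063 ] [0.0501 0.0503 0.0098] 0.0631 [130.  74.  92.]
pinkF 556 [ 0.7016 -0.0955  0.0636] [0.0507 0.0486 0.0107] 0.063 [130.  73.  91.]
green 6450 ((0.5638366341590881, 0.2364804446697235), (0.12055056542158127, 0.19992363452911377), 88.45335388183594) [[0.4620000123977661, 0.17900000512599945], [0.6620000004768372, 0.17399999499320984], [0.6650000214576721, 0.2939999997615814], [0.4659999907016754, 0.29899999499320984]]
yellow 6421 ((0.5958470106124878, -0.22086897492408752), (0.20056259632110596, 0.12108385562896729), 0.4945811331272125) [[0.4950000047683716, -0.16099999845027924], [0.4959999918937683, -0.28200000524520874], [0.6970000267028809, -0.2809999883174896], [0.6959999799728394, -0.1589999943971634]]
```

Plan: T1 at (0.658,-0.004), T2 at (0.451,0.060). The jaws open along world y and the TCP sits at z≈0.026, which keeps the fingers above the tray walls when placing. First I square up the tool.

```bash
python3 -m pendant '[{"wz":0.149},{"wz":0.149},{"dx":0.04,"dy":-0.045},{"dx":0.04,"dy":-0.045},{"dx":0.04,"dy":-0.045}]'
python3 -m pendant '[{"dx":0.04,"dy":-0.045},{"dx":0.04,"dy":-0.045},{"dx":0.04,"dy":-0.045},{"dx":0.04,"dy":-0.045},{"dx":0.04,"dy":-0.045}]'
```

```text
schema error: expected keys wx, wy, wz, dx, dy, dz, hand
schema error: expected keys wx, wy, wz, dx, dy, dz, hand
```

```bash
python3 -m pendant '[{"wx":0,"wy":0,"wz":0.149,"dx":0,"dy":0,"dz":0,"hand":1},{"wx":0,"wy":0,"wz":0.149,"dx":0,"dy":0,"dz":0,"hand":1},{"wx":0,"wy":0,"wz":0,"dx":0.04,"dy":-0.045,"dz":0,"hand":1},{"wx":0,"wy":0,"wz":0,"dx":0.04,"dy":-0.045,"dz":0,"hand":1}]'
```

```text
time_s: 0.9
tool_pos: [0.2566, -0.483, 0.2225]
ee_rot: [[1.0, -0.002, 0.0], [-0.002, -1.0, 0.0], [0.0, -0.0, -1.0]]
ft_force: [1.4, -0.3, 1.2]
width: 0.0878
```

```bash
R='x'; python3 -m pendant '[{"wx":0,"wy":0,"wz":0,"dx":0.04,"dy":-0.047,"dz":0,"hand":1},{"wx":0,"wy":0,"wz":0,"dx":0.04,"dy":-0.047,"dz":0,"hand":1},{"wx":0,"wy":0,"wz":0,"dx":0.04,"dy":-0.047,"dz":0,"hand":1},{"wx":0,"wy":0,"wz":0,"dx":0.04,"dy":-0.047,"dz":0,"hand":1},{"wx":0,"wy":0,"wz":0,"dx":0.04,"dy":-0.047,"dz":0,"hand":1}]'
python3 -m pendant '[{"wx":0,"wy":0,"wz":0,"dx":0.04,"dy":-0.047,"dz":0,"hand":1},{"wx":0,"wy":0,"wz":0,"dx":0.04,"dy":-0.047,"dz":0,"hand":1},{"wx":0,"wy":0,"wz":0,"dx":0.04,"dy":-0.047,"dz":0,"hand":1},{"wx":0,"wy":0,"wz":0,"dx":0.04,"dy":-0.047,"dz":0,"hand":1},{"wx":0,"wy":0,"wz":0,"dx":0.04,"dy":-0.047,"dz":0,"hand":1}]'
```

```text
time_s: 1.52
tool_pos: [0.4573, -0.2471, 0.223]
ee_rot: [[1.0, -0.0, 0.001], [-0.0, -1.0, -0.001], [0.001, 0.001, -1.0]]
ft_force: [0.3, -0.8, 0.6]
width: 0.0879
time_s: 2.15
tool_pos: [0.6574, -0.0119, 0.2227]
ee_rot: [[1.0, -0.0, 0.0], [-0.0, -1.0, -0.0], [0.0, 0.0, -1.0]]
ft_force: [0.5, -0.5, 0.6]
width: 0.0881
```

```bash
python3 -m pendant '[{"wx":0,"wy":0,"wz":0,"dx":0.001,"dy":-0.008,"dz":0.04,"hand":1},{"wx":0,"wy":0,"wz":0,"dx":0,"dy":0,"dz":0.04,"hand":1},{"wx":0,"wy":0,"wz":0,"dx":0,"dy":0,"dz":0,"hand":1}]' 15
python3 - <<'E'
from bench import r
import cv2,numpy as np
p=r.read_camera("wrist");cv2.imwrite("pics/w1.png",p["img"][:,:,::-1]);np.savez("w1.npz",**p)
for d in r.cut_out("tin_a_mid",p): print(d["confidence"],d["bbox"])
# fisheye -> world, red top
E=np.array(p["extrinsics"]);h=cv2.cvtColor(p["img"],cv2.COLOR_RGB2HSV)
m=((h[...,0]<8)|(h[...,0]>174))&(h[...,1]>150)
n,l,st,c=cv2.connectedComponentsWithStats(m.astype(np.uint8))
for k in range(1,n):
    if st[k,4]<200: continue
    v,u=np.nonzero((l==k)&(p["depth"]>0));d=p["depth"][v,u]
    x=(u-p["cx"])/p["fx"];y=(v-p["cy"])/p["fy"];t=np.hypot(x,y);s=np.tan(t)/np.maximum(t,1e-9)
    P=np.stack([x*s*d,y*s*d,d],1);P=(P-E[:3,3])@E[:3,:3]
    Q=P[P[:,2]>np.median(P[:,2])-.006]
    print(st[k],((Q.max(0)+Q.min(0))/2).round(4),np.ptp(Q,0).round(4),np.median(Q,0).round(4))
print(r.state()["tool_pos"])
E
```

```text
time_s: 2.52
tool_pos: [0.6543, -0.005, 0.1394]
ee_rot: [[1.0, 0.0, -0.007], [0.0, -1.0, 0.001], [-0.007, -0.001, -1.0]]
ft_force: [-0.4, -0.2, 1.1]
width: 0.0879
0.93 [349.0, 118.4, 430.0, 190.2]
0.77 [247.2, 163.3, 314.1, 239.7]
0.63 [189.1, 241.7, 236.0, 315.3]
0.47 [198.1, 342.8, 250.7, 385.6]
[ 247  174   65   65 3345] [ 0.6591 -0.0039  0.0626] [0.0495 0.0492 0.0083] [ 0.6603 -0.004   0.0644]
[134 241  64  71 932] [0.6616 0.045  0.1945] [0.008  0.0122 0.0268] [0.6644 0.0437 0.1975]
[366 241  64  70 877] [ 0.667  -0.057   0.2027] [0.0197 0.0122 0.0415] [ 0.6645 -0.0554  0.197 ]
[   0  269   65   82 1017] [0.6775 0.0681 0.2445] [0.0203 0.0194 0.018 ] [0.6854 0.0674 0.2432]
[500 269  60  60 719] [ 0.6828 -0.081   0.2431] [0.0091 0.0114 0.0174] [ 0.6859 -0.0796  0.2428]
[144 338  29  43 464] [0.659  0.0314 0.2313] [0.0361 0.0179 0.0417] [0.651  0.0395 0.2178]
[199 369  45  19 647] [0.5668 0.0426 0.1542] [0.2208 0.0797 0.1957] [0.4707 0.0578 0.0637]
[ 89 405  50  15 313] [0.6757 0.0292 0.2629] [0.0035 0.0114 0.0045] [0.6756 0.0296 0.263 ]
[ 0.65749319 -0.00583758  0.14339556]
```

View pics/w1.png

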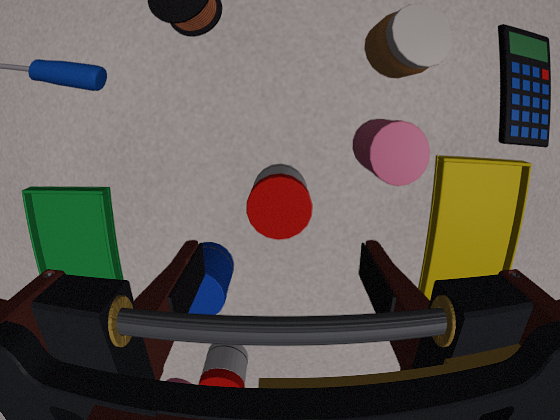

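The wrist crop shows the red lid centred at (280,207) → (0.659,-0.004), agreeing with the top camera. Pink (400,150) and blue (210,280) are clear of the fingers. Going down.

```bash
python3 -m pendant '[{"wx":0,"wy":0,"wz":0,"dx":0.001,"dy":-0.002,"dz":0.04,"hand":1},{"wx":0,"wy":0,"wz":0,"dx":0,"dy":0,"dz":0.04,"hand":1},{"wx":0,"wy":0,"wz":0,"dx":0,"dy":0,"dz":0.025,"hand":1},{"wx":0,"wy":0,"wz":0,"dx":0,"dy":0,"dz":0.011,"hand":1},{"wx":0,"wy":0,"wz":0,"dx":0,"dy":0,"dz":0,"hand":1}]' 15
python3 -m pendant '[{"wx":0,"wy":0,"wz":0,"dx":0,"dy":0,"dz":0,"hand":0},{"wx":0,"wy":0,"wz":0,"dx":0,"dy":0,"dz":0,"hand":0},{"wx":0,"wy":0,"wz":0,"dx":0,"dy":0,"dz":0,"hand":0},{"wx":0,"wy":0,"wz":0,"dx":0,"dy":0,"dz":0,"hand":0}]' 30
```

```text
time_s: 3.25
tool_pos: [0.659, -0.004, 0.0277]
ee_rot: [[1.0, -0.001, 0.001], [-0.001, -1.0, -0.0], [0.001, 0.0, -1.0]]
ft_force: [-0.8, 0.5, -0.4]
width: 0.0875
time_s: 3.75
tool_pos: [0.6583, -0.0035, 0.027]
ee_rot: [[1.0, -0.0, 0.0], [-0.0, -1.0, 0.0], [0.0, -0.0, -1.0]]
ft_force: [-0.3, 5.5, 2.8]
width: 0.051
```

```bash
python3 -m pendant '[{"wx":0,"wy":0,"wz":0,"dx":0,"dy":0,"dz":0,"hand":0},{"wx":0,"wy":0,"wz":0,"dx":0,"dy":0,"dz":0,"hand":0},{"wx":0,"wy":0,"wz":0,"dx":0,"dy":0,"dz":-0.02,"hand":0},{"wx":0,"wy":0,"wz":0,"dx":0,"dy":0,"dz":-0.04,"hand":0},{"wx":0,"wy":0,"wz":0,"dx":0,"dy":0,"dz":-0.04,"hand":0}]'
python3 -m pendant '[{"wx":0,"wy":0,"wz":0,"dx":0,"dy":0,"dz":0,"hand":0},{"wx":0,"wy":0,"wz":0,"dx":0,"dy":0,"dz":0,"hand":0},{"wx":0,"wy":0,"wz":0,"dx":0,"dy":0,"dz":0,"hand":0}]'
for i in 1 2 3; do python3 -m pendant '[{"wx":0,"wy":0,"wz":0,"dx":0,"dy":0,"dz":0,"hand":0}]'|grep -E 'force|tool_pos|width'; done
```

```text
time_s: 4.38
tool_pos: [0.6573, -0.0038, 0.1277]
ee_rot: [[1.0, -0.0, -0.002], [-0.0, -1.0, 0.0], [-0.002, -0.0, -1.0]]
ft_force: [0.6, 0.1, -4.1]
width: 0.0503
time_s: 4.75
tool_pos: [0.6564, -0.0035, 0.1245]
ee_rot: [[1.0, -0.0, -0.004], [-0.0, -1.0, 0.0], [-0.004, -0.0, -1.0]]
ft_force: [-0.0, -0.3, -5.0]
width: 0.0507
tool_pos: [0.657, -0.0036, 0.125]
ft_force: [-0.7, -0.2, -4.2]
width: 0.0504
tool_pos: [0.6577, -0.0036, 0.1258]
ft_force: [0.6, -0.5, -4.1]
width: 0.0506
tool_pos: [0.6581, -0.0037, 0.1263]
ft_force: [-0.1, -0.8, -4.1]
width: 0.0506
```

T1 weighs about 4.3 N, so it is full. It goes in the green tray's far slot (0.609,0.235).

```bash
python3 -m pendant '[{"wx":0,"wy":0,"wz":0,"dx":-0.01,"dy":-0.03,"dz":0,"hand":0},{"wx":0,"wy":0,"wz":0,"dx":-0.01,"dy":-0.055,"dz":0,"hand":0},{"wx":0,"wy":0,"wz":0,"dx":-0.01,"dy":-0.06,"dz":0,"hand":0},{"wx":0,"wy":0,"wz":0,"dx":-0.01,"dy":-0.055,"dz":0,"hand":0},{"wx":0,"wy":0,"wz":0,"dx":-0.009,"dy":-0.039,"dz":0,"hand":0}]'
python3 -m pendant '[{"wx":0,"wy":0,"wz":0,"dx":0,"dy":0,"dz":0,"hand":0},{"wx":0,"wy":0,"wz":0,"dx":0,"dy":0,"dz":0,"hand":0},{"wx":0,"wy":0,"wz":0,"dx":0,"dy":0,"dz":0.03,"hand":0},{"wx":0,"wy":0,"wz":0,"dx":0,"dy":0,"dz":0.03,"hand":0},{"wx":0,"wy":0,"wz":0,"dx":0,"dy":0,"dz":0,"hand":0}]'
python3 -m pendant '[{"wx":0,"wy":0,"wz":0,"dx":0,"dy":0,"dz":0,"hand":0},{"wx":0,"wy":0,"wz":0,"dx":0,"dy":0,"dz":0,"hand":0}]'
python3 - <<'E'
from bench import r
import cv2,numpy as np
p=r.read_camera("scene");cv2.imwrite("pics/s2.png",p["img"][:,:,::-1])
p=r.read_camera("wrist");cv2.imwrite("pics/w2.png",p["img"][:,:,::-1])
E
```

```text
time_s: 5.75
tool_pos: [0.6087, 0.2379, 0.1268]
ee_rot: [[1.0, 0.001, 0.0], [0.001, -1.0, 0.001], [0.0, -0.001, -1.0]]
ft_force: [-0.2, -0.6, -4.0]
width: 0.0503
time_s: 6.38
tool_pos: [0.6073, 0.2332, 0.0644]
ee_rot: [[1.0, -0.002, -0.005], [-0.002, -1.0, -0.002], [-0.005, 0.002, -1.0]]
ft_force: [0.0, -0.1, -5.7]
width: 0.0502
time_s: 6.62
tool_pos: [0.6107, 0.2353, 0.0683]
ee_rot: [[1.0, -0.001, 0.003], [-0.001, -1.0, 0.001], [0.003, -0.001, -1.0]]
ft_force: [0.2, -0.7, -4.8]
width: 0.0505
```

View pics/w2.png

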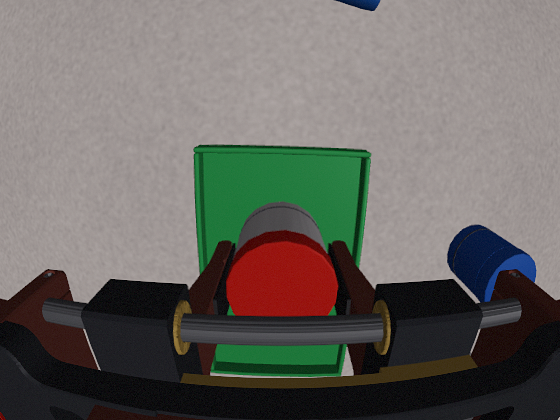

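View pics/s2.png

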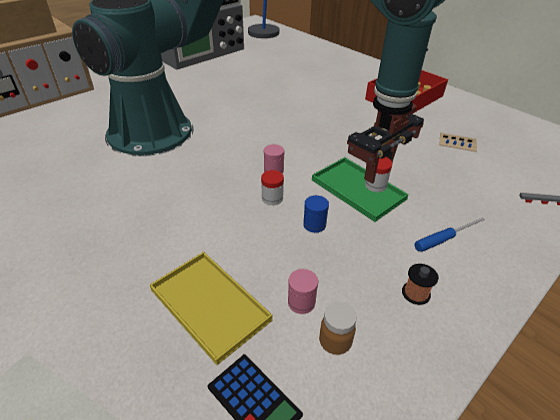

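The tin hangs upright, centred between the green walls (wrist view: lid at (280,285), walls at columns 200 and 365). Lowering it slowly.

```bash
python3 -m pendant '[{"wx":0,"wy":0,"wz":0,"dx":0,"dy":0,"dz":0.015,"hand":0},{"wx":0,"wy":0,"wz":0,"dx":0,"dy":0,"dz":0.01,"hand":0},{"wx":0,"wy":0,"wz":0,"dx":0,"dy":0,"dz":0.006,"hand":0},{"wx":0,"wy":0,"wz":0,"dx":0,"dy":0,"dz":0.0,"hand":0},{"wx":0,"wy":0,"wz":0,"dx":0,"dy":0,"dz":0,"hand":0}]'
for i in 1 2; do python3 -m pendant '[{"wx":0,"wy":0,"wz":0,"dx":0,"dy":0,"dz":0.002,"hand":0},{"wx":0,"wy":0,"wz":0,"dx":0,"dy":0,"dz":0,"hand":0},{"wx":0,"wy":0,"wz":0,"dx":0,"dy":0,"dz":0,"hand":0}]'; done
```

```text
time_s: 7.35
tool_pos: [0.6094, 0.2354, 0.0358]
ee_rot: [[1.0, -0.0, 0.0], [-0.0, -1.0, 0.0], [0.0, -0.0, -1.0]]
ft_force: [0.3, 0.0, -4.6]
width: 0.0505
time_s: 7.72
tool_pos: [0.6093, 0.2354, 0.0338]
ee_rot: [[1.0, -0.0, 0.0], [-0.0, -1.0, 0.0], [0.0, -0.0, -1.0]]
ft_force: [-0.6, 0.1, -4.1]
width: 0.0505
time_s: 8.1
tool_pos: [0.6091, 0.2354, 0.0316]
ee_rot: [[1.0, -0.0, -0.0], [-0.0, -1.0, 0.0], [-0.0, -0.0, -1.0]]
ft_force: [0.3, -0.5, -4.0]
width: 0.0504
```

```bash
python3 -m pendant '[{"wx":0,"wy":0,"wz":0,"dx":0,"dy":0,"dz":0.001,"hand":0},{"wx":0,"wy":0,"wz":0,"dx":0,"dy":0,"dz":0,"hand":0},{"wx":0,"wy":0,"wz":0,"dx":0,"dy":0,"dz":0,"hand":0}]';  python3 -m pendant '[{"wx":0,"wy":0,"wz":0,"dx":0,"dy":0,"dz":0.001,"hand":0},{"wx":0,"wy":0,"wz":0,"dx":0,"dy":0,"dz":0,"hand":0},{"wx":0,"wy":0,"wz":0,"dx":0,"dy":0,"dz":0,"hand":0}]'
```

```text
time_s: 8.48
tool_pos: [0.6095, 0.2354, 0.0314]
ee_rot: [[1.0, -0.0, 0.001], [-0.0, -1.0, 0.0], [0.001, -0.0, -1.0]]
ft_force: [-2.5, -1.2, 5.4]
width: 0.0504
time_s: 8.85
tool_pos: [0.6096, 0.2355, 0.0314]
ee_rot: [[1.0, -0.0, 0.001], [-0.0, -1.0, 0.0], [0.001, -0.0, -1.0]]
ft_force: [-4.8, -2.0, 12.0]
width: 0.0506
```

On the floor (force now +12 N up). Relaxing 1 mm, releasing and rising.

```bash
python3 -m pendant '[{"wx":0,"wy":0,"wz":0,"dx":0,"dy":0,"dz":-0.001,"hand":0},{"wx":0,"wy":0,"wz":0,"dx":0,"dy":0,"dz":0,"hand":0.8},{"wx":0,"wy":0,"wz":0,"dx":0,"dy":0,"dz":0,"hand":0.8},{"wx":0,"wy":0,"wz":0,"dx":0,"dy":0,"dz":0,"hand":0.8},{"wx":0,"wy":0,"wz":0,"dx":0,"dy":0,"dz":0,"hand":0.8}]'
python3 -m pendant '[{"wx":0,"wy":0,"wz":0,"dx":0,"dy":0,"dz":-0.02,"hand":0.8},{"wx":0,"wy":0,"wz":0,"dx":0,"dy":0,"dz":-0.04,"hand":0.8},{"wx":0,"wy":0,"wz":0,"dx":0,"dy":0,"dz":-0.05,"hand":0.8}]'
```

```text
time_s: 9.48
tool_pos: [0.6093, 0.2354, 0.0305]
ee_rot: [[1.0, -0.0, -0.0], [-0.0, -1.0, 0.0], [-0.0, -0.0, -1.0]]
ft_force: [-0.4, 0.7, -0.3]
width: 0.0701
time_s: 9.85
tool_pos: [0.6087, 0.2352, 0.1423]
ee_rot: [[1.0, -0.0, -0.001], [-0.0, -1.0, -0.0], [-0.001, 0.0, -1.0]]
ft_force: [1.2, -0.0, 0.4]
width: 0.0707
```

```bash
python3 -m pendant '[{"wx":0,"wy":0,"wz":0,"dx":-0.04,"dy":0.044,"dz":0,"hand":1},{"wx":0,"wy":0,"wz":0,"dx":-0.04,"dy":0.044,"dz":0,"hand":1},{"wx":0,"wy":0,"wz":0,"dx":-0.04,"dy":0.044,"dz":0,"hand":1},{"wx":0,"wy":0,"wz":0,"dx":-0.038,"dy":0.043,"dz":0,"hand":1},{"wx":0,"wy":0,"wz":0,"dx":0,"dy":0,"dz":0,"hand":1}]'
python3 -m pendant '[{"wx":0,"wy":0,"wz":0,"dx":0,"dy":0,"dz":0,"hand":1},{"wx":0,"wy":0,"wz":0,"dx":0,"dy":0,"dz":0,"hand":1}]'
python3 - <<'E'
from bench import r
import cv2,numpy as np
p=r.read_camera("wrist");cv2.imwrite("pics/w3.png",p["img"][:,:,::-1])
E=np.array(p["extrinsics"]);h=cv2.cvtColor(p["img"],cv2.COLOR_RGB2HSV)
m=((h[...,0]<8)|(h[...,0]>174))&(h[...,1]>150)
n,l,st,c=cv2.connectedComponentsWithStats(m.astype(np.uint8))
for k in range(1,n):
    if st[k,4]<1500: continue
    v,u=np.nonzero((l==k)&(p["depth"]>0));d=p["depth"][v,u]
    x=(u-p["cx"])/p["fx"];y=(v-p["cy"])/p["fy"];t=np.hypot(x,y);s=np.tan(t)/np.maximum(t,1e-9)
    P=np.stack([x*s*d,y*s*d,d],1);P=(P-E[:3,3])@E[:3,:3]
    Q=P[P[:,2]>np.median(P[:,2])-.006]
    print(st[k],((Q.max(0)+Q.min(0))/2).round(4),np.ptp(Q,0).round(4),np.median(Q,0).round(4))
print(r.state()["tool_pos"])
q=r.read_camera("top");cv2.imwrite("pics/t3.png",q["img"][:,:,::-1])
E
```

```text
time_s: 10.48
tool_pos: [0.4479, 0.0585, 0.1416]
ee_rot: [[1.0, -0.003, -0.002], [-0.003, -1.0, -0.0], [-0.002, 0.0, -1.0]]
ft_force: [0.4, 0.6, -0.0]
width: 0.0879
time_s: 10.72
tool_pos: [0.4529, 0.061, 0.1414]
ee_rot: [[1.0, 0.001, 0.002], [0.001, -1.0, 0.0], [0.002, -0.0, -1.0]]
ft_force: [-1.1, -0.7, 0.0]
width: 0.088
[  49    7   54   58 2407] [0.6086 0.2346 0.0663] [0.0505 0.0514 0.0086] [0.6074 0.2319 0.068 ]
[ 249  181   65   65 3233] [0.4518 0.0604 0.0627] [0.0499 0.0497 0.0087] [0.4531 0.0605 0.0643]
[0.45263902 0.06109808 0.14109017]
```

View pics/w3.png

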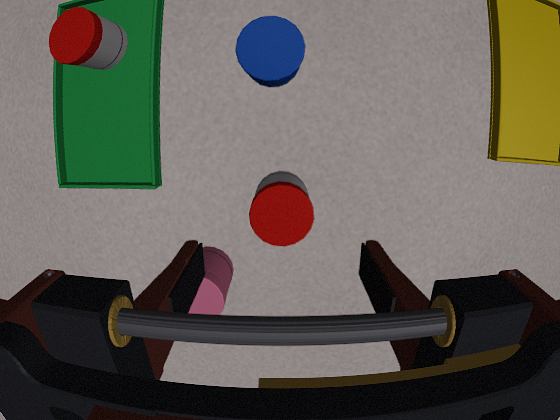

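View pics/t3.png

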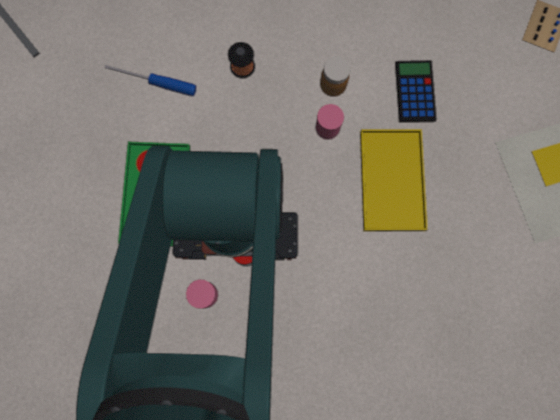

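T1 stands upright in the green tray (wrist lid at (76,35), height +4 mm as expected). T2's lid at (281,213) → (0.452,0.060), clear of pink (215,280). Grasping it.

```bash
python3 -m pendant '[{"wx":0,"wy":0,"wz":0,"dx":0,"dy":0,"dz":0.04,"hand":1},{"wx":0,"wy":0,"wz":0,"dx":0,"dy":0,"dz":0.04,"hand":1},{"wx":0,"wy":0,"wz":0,"dx":0,"dy":0,"dz":0.025,"hand":1},{"wx":0,"wy":0,"wz":0,"dx":0,"dy":0,"dz":0.009,"hand":1},{"wx":0,"wy":0,"wz":0,"dx":0,"dy":0,"dz":0,"hand":1}]' 30
python3 -m pendant '[{"wx":0,"wy":0,"wz":0,"dx":0,"dy":0,"dz":0,"hand":0},{"wx":0,"wy":0,"wz":0,"dx":0,"dy":0,"dz":0,"hand":0},{"wx":0,"wy":0,"wz":0,"dx":0,"dy":0,"dz":0,"hand":0},{"wx":0,"wy":0,"wz":0,"dx":0,"dy":0,"dz":0,"hand":0},{"wx":0,"wy":0,"wz":0,"dx":0,"dy":0,"dz":0,"hand":0}]' 30
```

```text
time_s: 11.45
tool_pos: [0.4513, 0.0607, 0.0264]
ee_rot: [[1.0, 0.0, -0.001], [0.0, -1.0, 0.0], [-0.001, -0.0, -1.0]]
ft_force: [0.3, 0.6, 0.6]
width: 0.0877
time_s: 12.08
tool_pos: [0.4514, 0.0604, 0.027]
ee_rot: [[1.0, -0.0, 0.001], [-0.0, -1.0, 0.0], [0.001, -0.0, -1.0]]
ft_force: [-0.2, 0.1, 4.1]
width: 0.0504
```

```bash
python3 -m pendant '[{"wx":0,"wy":0,"wz":0,"dx":0,"dy":0,"dz":0,"hand":0},{"wx":0,"wy":0,"wz":0,"dx":0,"dy":0,"dz":-0.02,"hand":0},{"wx":0,"wy":0,"wz":0,"dx":0,"dy":0,"dz":-0.04,"hand":0},{"wx":0,"wy":0,"wz":0,"dx":0,"dy":0,"dz":-0.04,"hand":0}]'
python3 -m pendant '[{"wx":0,"wy":0,"wz":0,"dx":0,"dy":0,"dz":0,"hand":0},{"wx":0,"wy":0,"wz":0,"dx":0,"dy":0,"dz":0,"hand":0},{"wx":0,"wy":0,"wz":0,"dx":0,"dy":0,"dz":0,"hand":0}]'
for i in 1 2 3 4; do python3 -m pendant '[{"wx":0,"wy":0,"wz":0,"dx":0,"dy":0,"dz":0,"hand":0}]'|grep -E 'force|tool_pos|width'; done
```

```text
time_s: 12.58
tool_pos: [0.4504, 0.0603, 0.1272]
ee_rot: [[1.0, -0.0, -0.002], [-0.0, -1.0, 0.0], [-0.002, -0.0, -1.0]]
ft_force: [0.4, 0.5, -1.1]
width: 0.05
time_s: 12.95
tool_pos: [0.4498, 0.0604, 0.1253]
ee_rot: [[1.0, -0.0, -0.003], [-0.0, -1.0, 0.0], [-0.003, -0.0, -1.0]]
ft_force: [-0.2, -1.3, -1.4]
width: 0.0504
tool_pos: [0.4503, 0.0604, 0.1256]
ft_force: [-0.0, 0.2, -1.3]
width: 0.0506
tool_pos: [0.4507, 0.0604, 0.126]
ft_force: [-0.0, 0.6, -1.0]
width: 0.0506
tool_pos: [0.451, 0.0604, 0.1264]
ft_force: [-0.2, 0.4, -1.0]
width: 0.0508
tool_pos: [0.4512, 0.0604, 0.1266]
ft_force: [-0.6, 0.8, -1.1]
width: 0.0504
```

T2 weighs about 1.1 N, so it is empty and goes in the yellow tray (0.596,-0.221). I'll lift-check visually on the way.

```bash
python3 -m pendant '[{"wx":0,"wy":0,"wz":0,"dx":0.015,"dy":0.03,"dz":0,"hand":0},{"wx":0,"wy":0,"wz":0,"dx":0.025,"dy":0.05,"dz":0,"hand":0},{"wx":0,"wy":0,"wz":0,"dx":0.025,"dy":0.05,"dz":0,"hand":0},{"wx":0,"wy":0,"wz":0,"dx":0.025,"dy":0.05,"dz":0,"hand":0},{"wx":0,"wy":0,"wz":0,"dx":0.025,"dy":0.05,"dz":0,"hand":0}]'
python3 -m pendant '[{"wx":0,"wy":0,"wz":0,"dx":0.02,"dy":0.035,"dz":0,"hand":0},{"wx":0,"wy":0,"wz":0,"dx":0.01,"dy":0.017,"dz":0,"hand":0},{"wx":0,"wy":0,"wz":0,"dx":0,"dy":0,"dz":0.03,"hand":0},{"wx":0,"wy":0,"wz":0,"dx":0,"dy":0,"dz":0.03,"hand":0},{"wx":0,"wy":0,"wz":0,"dx":0,"dy":0,"dz":0,"hand":0}]'
python3 -m pendant '[{"wx":0,"wy":0,"wz":0,"dx":0,"dy":0,"dz":0,"hand":0},{"wx":0,"wy":0,"wz":0,"dx":0,"dy":0,"dz":0,"hand":0}]'
python3 - <<'E'
from bench import r
import cv2,numpy as np
p=r.read_camera("wrist");cv2.imwrite("pics/w4.png",p["img"][:,:,::-1])
E
```

```text
time_s: 14.08
tool_pos: [0.5668, -0.1714, 0.1267]
ee_rot: [[1.0, -0.0, 0.0], [-0.0, -1.0, 0.0], [0.0, -0.0, -1.0]]
ft_force: [0.5, 1.2, -1.2]
width: 0.0504
time_s: 14.7
tool_pos: [0.5935, -0.2196, 0.0643]
ee_rot: [[1.0, 0.0, -0.006], [0.0, -1.0, 0.003], [-0.006, -0.003, -1.0]]
ft_force: [0.6, -0.2, -1.4]
width: 0.0504
time_s: 14.95
tool_pos: [0.5971, -0.2218, 0.0682]
ee_rot: [[1.0, 0.0, 0.002], [0.0, -1.0, -0.001], [0.002, 0.001, -1.0]]
ft_force: [-0.5, -0.1, -0.9]
width: 0.0501
```

View pics/w4.png

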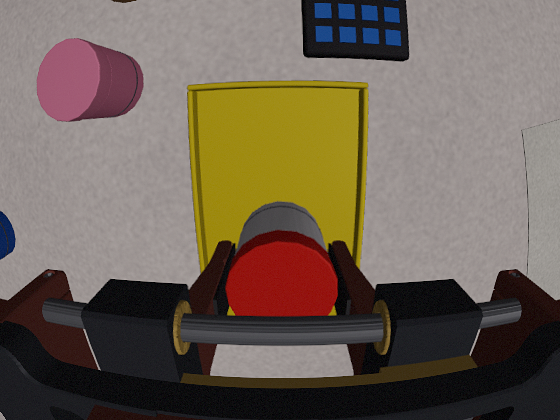

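The tin is centred between the yellow walls (columns 195 and 360). Lowering it.

```bash
python3 -m pendant '[{"wx":0,"wy":0,"wz":0,"dx":0,"dy":0,"dz":0.015,"hand":0},{"wx":0,"wy":0,"wz":0,"dx":0,"dy":0,"dz":0.01,"hand":0},{"wx":0,"wy":0,"wz":0,"dx":0,"dy":0,"dz":0.006,"hand":0},{"wx":0,"wy":0,"wz":0,"dx":0,"dy":0,"dz":0.0,"hand":0},{"wx":0,"wy":0,"wz":0,"dx":0,"dy":0,"dz":0,"hand":0}]'
python3 -m pendant '[{"wx":0,"wy":0,"wz":0,"dx":0,"dy":0,"dz":0.002,"hand":0},{"wx":0,"wy":0,"wz":0,"dx":0,"dy":0,"dz":0.002,"hand":0},{"wx":0,"wy":0,"wz":0,"dx":0,"dy":0,"dz":0,"hand":0},{"wx":0,"wy":0,"wz":0,"dx":0,"dy":0,"dz":0,"hand":0}]'
python3 -m pendant '[{"wx":0,"wy":0,"wz":0,"dx":0,"dy":0,"dz":0.001,"hand":0},{"wx":0,"wy":0,"wz":0,"dx":0,"dy":0,"dz":0,"hand":0},{"wx":0,"wy":0,"wz":0,"dx":0,"dy":0,"dz":0,"hand":0}]'
```

```text
time_s: 15.62
tool_pos: [0.5962, -0.2217, 0.0357]
ee_rot: [[1.0, -0.0, 0.0], [-0.0, -1.0, 0.0], [0.0, -0.0, -1.0]]
ft_force: [0.1, 0.5, -0.9]
width: 0.0503
time_s: 16.12
tool_pos: [0.5961, -0.2216, 0.0317]
ee_rot: [[1.0, -0.0, 0.0], [-0.0, -1.0, 0.0], [0.0, -0.0, -1.0]]
ft_force: [-0.3, -0.4, -1.8]
width: 0.0505
time_s: 16.5
tool_pos: [0.5963, -0.2217, 0.031]
ee_rot: [[1.0, -0.0, 0.0], [-0.0, -1.0, -0.0], [0.0, 0.0, -1.0]]
ft_force: [-0.4, 0.7, 4.3]
width: 0.0503
```

Touching the floor (+4 N). Releasing, rising and backing away.

```bash
python3 -m pendant '[{"wx":0,"wy":0,"wz":0,"dx":0,"dy":0,"dz":0,"hand":0.8},{"wx":0,"wy":0,"wz":0,"dx":0,"dy":0,"dz":0,"hand":0.8},{"wx":0,"wy":0,"wz":0,"dx":0,"dy":0,"dz":0,"hand":0.8},{"wx":0,"wy":0,"wz":0,"dx":0,"dy":0,"dz":0,"hand":0.8}]'
python3 -m pendant '[{"wx":0,"wy":0,"wz":0,"dx":0,"dy":0,"dz":-0.02,"hand":0.8},{"wx":0,"wy":0,"wz":0,"dx":0,"dy":0,"dz":-0.04,"hand":0.8},{"wx":0,"wy":0,"wz":0,"dx":0,"dy":0,"dz":-0.05,"hand":0.8},{"wx":0,"wy":0,"wz":0,"dx":0,"dy":0,"dz":-0.05,"hand":0.8}]'
python3 -m pendant '[{"wx":0,"wy":0,"wz":0,"dx":-0.04,"dy":0.04,"dz":0,"hand":0.8},{"wx":0,"wy":0,"wz":0,"dx":-0.04,"dy":0.04,"dz":0,"hand":0.8},{"wx":0,"wy":0,"wz":0,"dx":-0.04,"dy":0.04,"dz":0,"hand":0.8},{"wx":0,"wy":0,"wz":0,"dx":-0.04,"dy":0.04,"dz":0,"hand":0.8},{"wx":0,"wy":0,"wz":0,"dx":-0.04,"dy":0.04,"dz":0,"hand":0.8}]'
python3 -m pendant '[{"wx":0,"wy":0,"wz":0,"dx":0,"dy":0.0,"dz":0,"hand":0.8},{"wx":0,"wy":0,"wz":0,"dx":0,"dy":0,"dz":0,"hand":0.8}]'
python3 - <<'E'
from bench import r
from h import *
import cv2
p=r.read_camera("top");cv2.imwrite("pics/t5.png",p["img"][:,:,::-1])
q=r.read_camera("scene");cv2.imwrite("pics/s5.png",q["img"][:,:,::-1])
h=cv2.cvtColor(p["img"],cv2.COLOR_RGB2HSV)
m=((h[...,0]<8)|(h[...,0]>174))&(h[...,1]>150)
n,l,st,c=cv2.connectedComponentsWithStats(m.astype(np.uint8))
for k in range(1,n):
    if st[k,4]<200: continue
    P,_=pts(p,l==k);print(st[k],np.median(P,0).round(4),np.ptp(P,0).round(4))
E
```

```text
time_s: 17.0
tool_pos: [0.596, -0.2216, 0.0305]
ee_rot: [[1.0, -0.0, -0.0], [-0.0, -1.0, 0.0], [-0.0, -0.0, -1.0]]
ft_force: [-0.9, -0.4, -0.6]
width: 0.0699
time_s: 17.5
tool_pos: [0.5958, -0.2215, 0.1919]
ee_rot: [[1.0, -0.0, -0.001], [-0.0, -1.0, 0.0], [-0.001, -0.0, -1.0]]
ft_force: [0.1, -0.4, -0.2]
width: 0.0701
time_s: 18.12
tool_pos: [0.3947, -0.4227, 0.1908]
ee_rot: [[1.0, -0.0, 0.0], [-0.0, -1.0, -0.0], [0.0, 0.0, -1.0]]
ft_force: [0.4, -0.7, 0.2]
width: 0.07
time_s: 18.38
tool_pos: [0.3961, -0.4213, 0.1906]
ee_rot: [[1.0, -0.001, 0.0], [-0.001, -1.0, 0.001], [0.0, -0.001, -1.0]]
ft_force: [0.3, 0.9, 0.9]
width: 0.0703
[137 150  28  27 573] [0.6074 0.2344 0.0669] [0.0498 0.0491 0.0136]
[386 159  27  27 558] [ 0.595 -0.22   0.067] [0.0495 0.0479 0.0141]
```

View pics/t5.png

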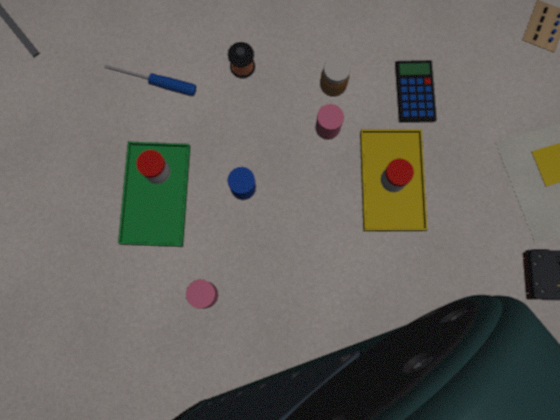

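View pics/s5.png

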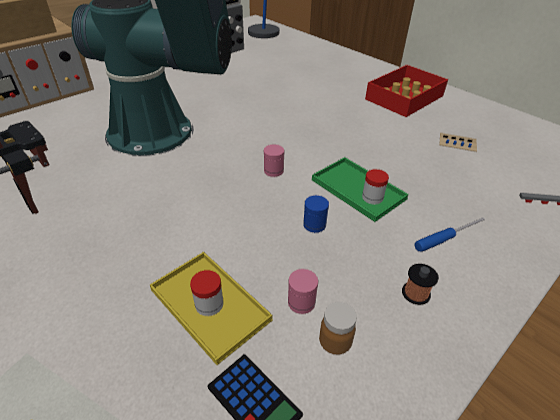

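Both tins stand upright: one in the green tray (lid at (151,163) in the top view) and one in the yellow tray (lid at (399,172)). The look-alikes have not moved and the arm is clear.

```bash
python3 -c "
from bench import r
print(r.finish_job())"
```

```text
the job is handed in; nothing more can be done
None
```

I lifted and weighed both red-lidded tins and put each in its tray, then handed the job in at about 18.5 s.

- **Full tin:** the one that stood at (0.658, -0.004) weighed about 4.3 N. I set it down in the green tray at (0.609, 0.235).
- **Empty tin:** the one that stood at (0.451, 0.060) weighed about 1.1 N. I set it down in the yellow tray at (0.596, -0.221).

The last pictures show both tins upright on the tray floors. Their lid tops read 0.067 m against an expected 0.069 m; that 2 mm shortfall is the same one the cameras showed for the tins on the bench, so it is within calibration. The blue and pink look-alikes have not moved, and the arm is clear of everything. The highest force I read was about 13 N, when the full tin touched the floor. No check failed. One early move was refused for missing row keys, and the arm did not move.

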